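# Clear the finished caps off a print bed

### The job

The three small hexagonal caps on the print bed have come loose: with closed fingers, push each of them across the bed and over the edge so that it drops into the open tray beside the bed. Push only, never pick a cap up, and leave the taller column standing where it is on the bed, and the scraper and the jar alone.

Things in the scene. Friction and masses are not known exactly. Their poses are not given: they have to be found in the camera images.
- bed: print bed, a dark flat rectangular plate on a solid carriage, fixed, 230 mm along its x by 210 mm along its y, no rim; its top lies 45 mm above the bench. Origin: centre of its underside, on the bench. The three caps and the column stand on it in four lanes, in any order: lanes run along the bed's y and lie about -84, -28, 28 and 84 mm (each within 3 mm) along the bed's x, one piece per lane, each within 40 mm of the middle along y.
- tray: open grey tray, fixed, 230 mm along x, 130 mm along y, walls 30 mm high and 4 mm thick, floor 4 mm thick. Origin: centre of its underside, on the bench. It lies against one of the two long (230 mm) sides of the bed, on the bed's +y or -y side, aligned with it; its wall top is 15 mm lower than the bed's top, so a cap pushed past the edge falls in.
- case: closed grey case with a flat lid, fixed, the same outer size as the tray (230 x 130 x 30 mm), against the bed's other long side. Origin: centre of its underside. Nothing goes there.
- cap1_center (a point): cap (identical to the other two): a loose orange hexagonal prism, 20 mm tall, 36 mm across the flats at its 4 mm thick foot flange and 33 mm above it, about 20 g. This point is its centre, 10 mm above its underside; it starts upright on the bed, any yaw, and slides easily when pushed; pushed off its centre it turns and drifts sideways.
- cap2_center (a point): cap (identical to the other two): a loose orange hexagonal prism, 20 mm tall, 36 mm across the flats at its 4 mm thick foot flange and 33 mm above it, about 20 g. This point is its centre, 10 mm above its underside; it starts upright on the bed, any yaw, and slides easily when pushed; pushed off its centre it turns and drifts sideways.
- cap3_center (a point): cap (identical to the other two): a loose orange hexagonal prism, 20 mm tall, 36 mm across the flats at its 4 mm thick foot flange and 33 mm above it, about 20 g. This point is its centre, 10 mm above its underside; it starts upright on the bed, any yaw, and slides easily when pushed; pushed off its centre it turns and drifts sideways.
- column: loose orange column, a hexagonal print taller and slimmer than the caps: 55 mm tall, foot 30 mm across the flats, shaft 20 mm, head 28 mm, about 40 g. Origin: centre of its underside, on the bed's top. It stays where it is.
- scraper: scraper, 160 mm long, lying on the lid of the case, roughly along the case's x; leave alone. Origin: under its middle, on the lid.
- jar: closed jar, 52 mm across, 70 mm tall, standing on the bench beyond the bed; leave alone. Origin: centre of its underside.
Not all that is in view belongs to the job. Leave any turquoise look-alike of the part that bears cap3_center alone. What is shaped like the part that bears cap1_center but pink is not meant.

How it is judged:
At the end, for the whole second after the job is handed in: All three caps lie at rest inside the tray (centres within its walls and lower than 40 mm above the bench); the column still stands upright on the bed within 12 mm of where it began; the scraper and the jar are within 15 mm of where they began (x of cap1_center in the frame of tray between -0.113 and 0.113 m and y of cap1_center in the frame of tray between -0.063 and 0.063 m and height (world z) of each of cap1_center, cap2_center, cap3_center below 0.04 m and linear speed of each of cap1, cap2, cap3 below 0.02 m/s and x of cap2_center in the frame of tray between -0.113 and 0.113 m and y of cap2_center in the frame of tray between -0.063 and 0.063 m and x of cap3_center in the frame of tray between -0.113 and 0.113 m and y of cap3_center in the frame of tray between -0.063 and 0.063 m and distance of column from where it was at the start of the episode below 0.012 m and angle between column's own z axis and vertical below 0.1 rad and distance of each of scraper, jar from where it was at the start of the episode below 0.015 m); the robot touches nothing.
It fails at once if a cap is lifted (its centre more than 13 mm above its height on the bed) (height (world z) of any of cap1_center, cap2_center, cap3_center above 0.068 m).
It fails at once if the column is shifted more than 12 mm or tipped (distance of column from where it was at the start of the episode above 0.012 m or angle between column's own z axis and vertical above 0.25 rad).
It fails at once if the scraper or the jar is moved more than 15 mm (distance of any of scraper, jar from where it was at the start of the episode above 0.015 m).
It also fails if it takes over 61 s, if anything falls off the work surface, if the arm or the gripper's body presses on something with over 40 N, if the wrist force passes 120 N, or if a joint passes its speed limit or range.

### The arm

A 6-joint arm with a two-finger parallel gripper is mounted at the origin on the work surface. World frame = base frame: x ahead of the robot, y to its left, z up, the work surface at z = 0. Lengths are in m, angles in rad, forces in N, time in s.
With the tool pointing down it reaches from about 0.325 to 0.85 m from the base axis. Payload 4.4 kg.
Tool frame: the origin (TCP) lies at the very end of the fingers, on their centre line; the grasp point (between the pads) lies 19 mm behind it; z points along the fingers, y is the line along which they close (so a half turn about z gives the same grasp; the last joint's range is limited). The gripper opens to 94 mm and grips with 3 to 60 N. Pads are 16 mm wide; open, the fingers measure 119 mm over their backs; the gripper's body (75 mm by 177 mm) begins 78 mm behind the grasp point.
Start: joints at [-1.427, 0.207, 1.542, -0, 1.393, -0.15], TCP at [0.167, -0.55, 0.205] pointing down, gripper open.
Joint ranges: [-2.73, 2.73], [-0.86, 2.22], [0.23, 2.46], [-1.11, 4.25], [0.08, 2.63], [-2.82, 2.82]. Speed limits (rad/s): [2.79, 2.79, 3.14, 3.14, 3.14, 3.14].

### API

Orientations are given as a unit quaternion [x, y, z, w].
In Python, from workcell import monitor, eyes, r gives the robot as it stands. The module is installed in compiled form; this text tells all that it offers.
- The arm moves only by the shell command python3 -m crank 'ROWS' [FORCE]. ROWS is JSON, a list of rows, each an object of numbers: "rx", "ry", "rz": the turn, a rotation vector about the tool's x, y, z in degrees; "x", "y", "z": the shift along the tool's x, y, z in cm; "gripper": the gripper's target within -1 to 1 (fully open at 1, half-way at 0, shut at -1). In form: [{"rx": .., "ry": .., "rz": .., "x": .., "y": .., "z": .., "gripper": ..}, ...]. A call has 1 to 5 rows; each row is the pose to reach, as a shift and turn from the pose commanded when the call began, along the tool's axes at that moment; what a row does not reach only later rows make up. A row lasts 1/10 s, in which the tool goes at most 50 mm and 8.59 degrees, less where a joint would pass 70% of its speed; a pose out of reach is approached as far as the arm can. A call with a gripper value outside its range is refused whole. The fingers move at their own pace and stop on an object; FORCE is the grip in N (left out, the last holds). Time passes only in rows, so rows that repeat a pose let the fingers close. It gives the time, the measured TCP pose, the force, the opening and the grip force at its end, in the units of the state.
- monitor.get_obs(): the state, without advancing time (a new reading comes with each control period).
- eyes.read_camera(name): name is "side" or "top"; returns the picture (400x640x3 uint8, blue, green, red); there is no depth.
- eyes.calibration(name): a dict with "fov_y" (degrees; the focal length in pixels is half the picture's height over the tangent of half this angle, whatever the lens; pixels are square), "cx", "cy" (the principal point, pixels), "rvec" (rotation vector, rad) and "tvec" (3), from world to camera coordinates, as OpenCV has them. Camera axes: x right, y down, z forward; pixel columns grow to the right and rows downward; lengths in m; the calibration is good to about 2 mm. A picture is of the moment at which its call begins. calibration takes no time and is no camera call.
- r.finish_job(): hands the job in; it is judged then, once.
The state is a dict: "time": time; "qpos": joint angles; "qd": joint speeds; "tau": joint torques, N m; "tcp_pos": TCP position; "tool_rot": TCP orientation; "contact_force": force on the tool from outside, world axes, zero at the start; "moment": the same for the moment, N m; "grip_width": finger opening in m; "gripper_force": force on a finger pad.
Only numpy, scipy, OpenCV 4.12 (cv2) and the standard library are available. Lean on these libraries where they do the work, as an engineer would, in place of code of your own. Each camera call takes 0.05 s, during which the arm holds its last target. There are 200 camera calls.

## Working session

There is one attempt and no reset: what is moved stays moved. The work goes in short steps, Python scripts to look and compute and a shell command to move; the robot and the scene stay as the last step left them, time stands still between calls to the robot, and variables do not carry over. Pictures are saved under pics/ and viewed, at most 10 in all, crops included, and the job is handed in when it is done.

```bash
mkdir -p pics
cat > h.py <<'E'
import numpy as np, cv2
from scipy.spatial.transform import Rotation as R
from workcell import monitor, eyes, r
def ray(name,u,v,z):
    c=eyes.calibration(name); f=200/np.tan(np.radians(c["fov_y"]/2))
    M=cv2.Rodrigues(np.array(c["rvec"],float))[0]; t=np.array(c["tvec"],float).ravel()
    o=-M.T@t; d=M.T@np.array([(u-c["cx"])/f,(v-c["cy"])/f,1]); s=(z-o[2])/d[2]
    return o+s*d
E
python3 - <<'E'
from h import *
for n in("top","side"):
    im=eyes.read_camera(n); cv2.imwrite(f"pics/{n}0.png",im); print(eyes.calibration(n))
print(monitor.get_obs())
E
```

```text
{'fov_y': 47.01058823681468, 'cx': 326.0850050830492, 'cy': 200.22369849676687, 'rvec': array([ 2.16101228, -2.2231679 ,  0.10640859]), 'tvec': array([0.02143762, 0.56905377, 0.96095773])}
{'fov_y': 56.388680225523956, 'cx': 322.27964343074484, 'cy': 205.05914350334155, 'rvec': array([ 1.99722609, -0.75090146,  0.39381791]), 'tvec': array([-0.42405376,  0.2615667 ,  0.40396738])}
{'time': 0.1, 'qpos': array([-1.42746494e+00,  2.07380565e-01,  1.54280805e+00, -3.66817791e-05,
        1.39350142e+00, -1.50478657e-01]), 'qd': array([ 0.00019727, -0.00226538, -0.00142067, -0.00124892,  0.00113518,
       -0.00098532]), 'tau': array([-8.06344869e-04, -3.71866751e+01, -2.82295096e+01,  6.98730396e-02,
        3.11362802e-02, -5.07875154e-05]), 'tcp_pos': array([ 0.16640312, -0.54962532,  0.20438238]), 'tool_rot': array([ 9.89227829e-01,  1.46380335e-01, -1.43022482e-05, -1.04874563e-03]), 'contact_force': array([0.15113132, 0.07112477, 0.76428936]), 'moment': array([0.06374183, 0.00476412, 0.04724823]), 'gripper_force': 0.0, 'grip_width': 0.09436727398286734}
```

View pics/top0.png

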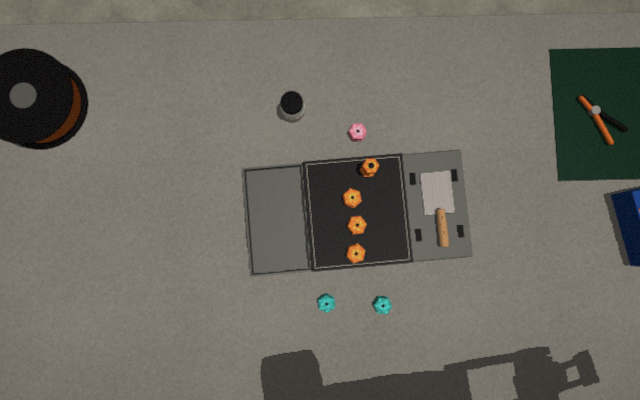

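View pics/side0.png

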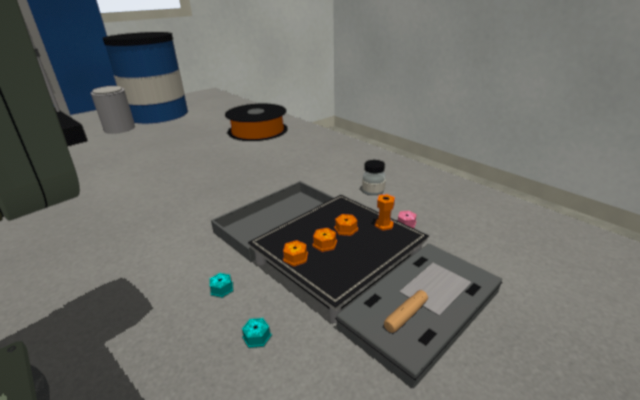

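The top view shows the tray on the left of the bed (u≈245-310) and the case with the scraper on the right. Four orange pieces stand on the bed: (370,167), (352,198), (357,225) and (356,254). The first is tall in the side view at (386,210), so it is the column; the other three are the orange caps. The pink piece at (358,131) and the turquoise ones at (326,303) and (383,305) are decoys off the bed.

```bash
cat >> h.py <<'E'
def caps(im=None):
    im=eyes.read_camera("top") if im is None else im
    hsv=cv2.cvtColor(im,cv2.COLOR_BGR2HSV); m=cv2.inRange(hsv,(5,150,90),(22,255,255)); m[:, :230]=0;m[:,430:]=0;m[:140]=0;m[285:]=0
    m=cv2.morphologyEx(m,cv2.MORPH_CLOSE,np.ones((5,5)))
    n,_,s,c=cv2.connectedComponentsWithStats(m)
    return [(c[i].round(1).tolist(),int(s[i,4]),ray("top",*c[i],0.057)[:2].round(4).tolist()) for i in range(1,n) if s[i,4]>20]
E
python3 - <<'E'
from h import *
im=cv2.imread("pics/top0.png")
for c in caps(im): print(c)
# bed corners as seen
for p in [(304,162),(401,154),(411,261),(313,270)]: print(p,ray("top",*p,.045).round(4))
for p in [(244,170),(252,274)]: print(p,ray("top",*p,.03).round(4))
o=monitor.get_obs(); print(R.from_quat(o["tool_rot"]).as_matrix().round(3))
cv2.imwrite("pics/crop.png",cv2.resize(im[120:320,235:475],None,fx=3,fy=3,interpolation=cv2.INTER_CUBIC)[:600])
E
```

```text
([369.5, 167.1], 259, [0.6332, -0.0859])
([351.9, 197.5], 275, [0.5708, -0.0474])
([356.6, 224.8], 274, [0.5144, -0.0552])
([355.5, 252.9], 279, [0.4571, -0.051])
(304, 162) [0.6493 0.0498 0.045 ]
(401, 154) [ 0.661 -0.155  0.045]
(411, 261) [ 0.4365 -0.1664  0.045 ]
(313, 270) [0.4243 0.037  0.045 ]
(244, 170) [0.6379 0.1777 0.03  ]
(252, 274) [0.4188 0.1645 0.03  ]
[[ 0.957  0.29  -0.   ]
 [ 0.29  -0.957  0.002]
 [ 0.    -0.002 -1.   ]]
```

View pics/crop.png

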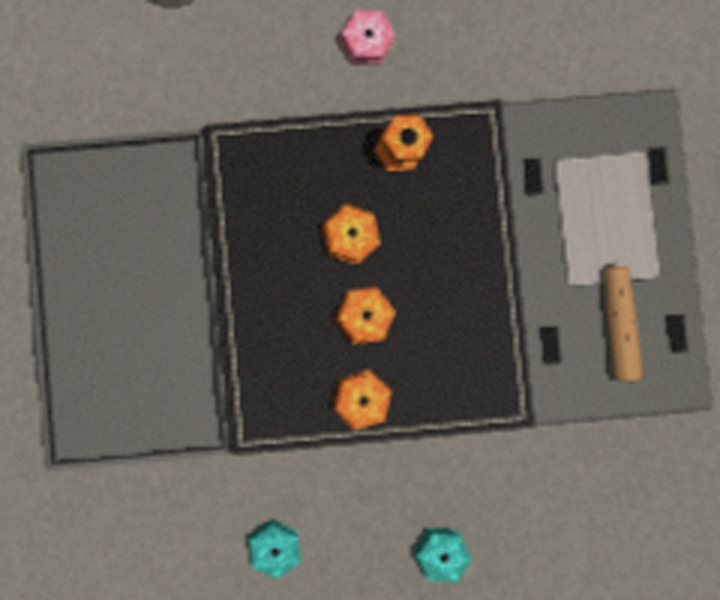

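The crop confirms it. The three orange caps with low bodies are the targets, and the column at crop (405,140) shows its side and a long shadow. The decoys are off the bed. I'm moving out above the start point behind the cap next to the column.

```bash
python3 -m crank '[{"x":3.4,"y":-2.1,"rz":-8,"gripper":-1},{"x":6.8,"y":-4.2,"rz":-16,"gripper":-1},{"x":10.2,"y":-6.3,"rz":-24,"gripper":-1},{"x":13.6,"y":-8.4,"rz":-32,"gripper":-1},{"x":17,"y":-10.5,"rz":-40,"gripper":-1}]' 20
cat >> h.py <<'E'
def go(x,y,z=None,yaw=None):
    "remaining shift (cm) in present tool axes and turn about tool z, to have tool x at world yaw (deg)"
    o=monitor.get_obs(); M=R.from_quat(o["tool_rot"]).as_matrix(); p=o["tcp_pos"]
    d=np.array([x,y,p[2] if z is None else z])-p
    cur=np.degrees(np.arctan2(M[1,0],M[0,0])); 
    print("t",o["time"],"tcp",p.round(4),"shift cm",(M.T@d*100).round(2),"rz",round(-((93.1 if yaw is None else yaw)-cur),2),"F",o["contact_force"].round(1),"w",round(o["grip_width"],4))
E
python3 -c "
from h import *
go(.5732,-.0923)"
```

```text
t 0.1 tcp [ 0.1664 -0.5496  0.2044] shift cm [ 52.18 -31.99   0.08] rz -76.27 F [0.2 0.1 0.8] w 0.0944invalid input
```

```bash
python3 -m crank '[{"rx":0,"ry":0,"rz":-8,"x":3.4,"y":-2.1,"z":0,"gripper":-1},{"rx":0,"ry":0,"rz":-16,"x":6.8,"y":-4.2,"z":0,"gripper":-1},{"rx":0,"ry":0,"rz":-24,"x":10.2,"y":-6.3,"z":0,"gripper":-1},{"rx":0,"ry":0,"rz":-32,"x":13.6,"y":-8.4,"z":0,"gripper":-1},{"rx":0,"ry":0,"rz":-40,"x":17,"y":-10.5,"z":0,"gripper":-1}]' 20
python3 -c "
from h import *
go(.5732,-.0923)"
```

```text
time: 0.6
tcp_pos: [0.2994, -0.399, 0.205]
tool_rot: [0.878, 0.478, 0.0, -0.0]
contact_force: [1.0, -0.4, 0.3]
grip_width: 0.0575
gripper_force: 0.0
t 0.6 tcp [ 0.2994 -0.399   0.205 ] shift cm [4.062e+01 6.360e+00 2.000e-02] rz -35.96 F [ 1.  -0.4  0.3] w 0.0575
```

```bash
python3 -m crank '[{"rx":0,"ry":0,"rz":-7,"x":4.5,"y":0.7,"z":0,"gripper":-1},{"rx":0,"ry":0,"rz":-14,"x":9,"y":1.4,"z":0,"gripper":-1},{"rx":0,"ry":0,"rz":-21,"x":13.5,"y":2.1,"z":0,"gripper":-1},{"rx":0,"ry":0,"rz":-28,"x":18,"y":2.8,"z":0,"gripper":-1},{"rx":0,"ry":0,"rz":-36,"x":22.5,"y":3.5,"z":0,"gripper":-1}]'
python3 -c "
from h import *
go(.5732,-.0923)"
```

```text
time: 1.1
tcp_pos: [0.4519, -0.2297, 0.2051]
tool_rot: [0.687, 0.726, -0.0, -0.0]
contact_force: [0.9, 0.6, -0.3]
grip_width: 0.0177
gripper_force: 0.0
t 1.1 tcp [ 0.4519 -0.2297  0.2051] shift cm [13.05 12.86 -0.  ] rz 0.04 F [ 0.9  0.6 -0.3] w 0.0177
```

```bash
python3 -m crank '[{"rx":0,"ry":0,"rz":0,"x":3.3,"y":3.2,"z":0,"gripper":-1},{"rx":0,"ry":0,"rz":0,"x":6.5,"y":6.4,"z":0,"gripper":-1},{"rx":0,"ry":0,"rz":0,"x":9.8,"y":9.7,"z":0,"gripper":-1},{"rx":0,"ry":0,"rz":0,"x":13.0,"y":12.9,"z":0,"gripper":-1},{"rx":0,"ry":0,"rz":0,"x":13.0,"y":12.9,"z":0,"gripper":-1}]'
python3 - <<'E'
from h import *
go(.5732,-.0923,.052)
for n in("top","side"): cv2.imwrite(f"pics/{n}1.png",eyes.read_camera(n))
E
```

```text
time: 1.6
tcp_pos: [0.5759, -0.0908, 0.2047]
tool_rot: [0.687, 0.726, 0.001, -0.001]
contact_force: [0.1, 0.2, 0.3]
grip_width: 0.0006
gripper_force: 0.0
t 1.6 tcp [ 0.5759 -0.0908  0.2047] shift cm [-0.16 -0.28 15.27] rz 0.09 F [0.1 0.2 0.3] w 0.0006
```

View pics/side1.png

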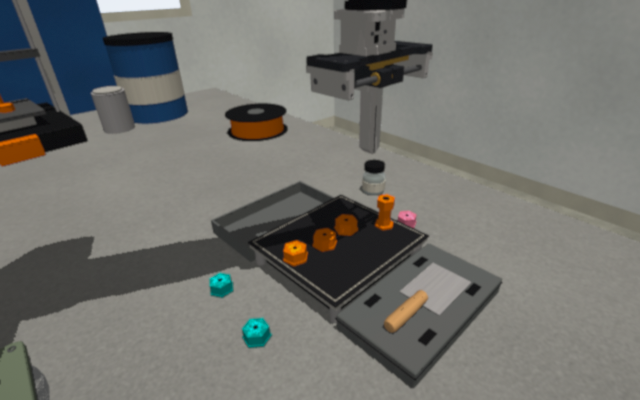

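The side view shows closed fingers hanging at about (371,150), above the bed and clear of the column. I'm going down behind the cap.

```bash
python3 -m crank '[{"rx":0,"ry":0,"rz":0,"x":-0.1,"y":-0.1,"z":4,"gripper":-1},{"rx":0,"ry":0,"rz":0,"x":-0.2,"y":-0.2,"z":8,"gripper":-1},{"rx":0,"ry":0,"rz":0,"x":-0.2,"y":-0.2,"z":12,"gripper":-1},{"rx":0,"ry":0,"rz":0,"x":-0.2,"y":-0.2,"z":14.5,"gripper":-1},{"rx":0,"ry":0,"rz":0,"x":-0.2,"y":-0.2,"z":15.2,"gripper":-1}]'
python3 - <<'E'
from h import *
for i in (0,1): eyes.read_camera("top")
go(.5732,-.0923,.052)
E
```

```text
time: 2.2
tcp_pos: [0.5674, -0.0979, 0.0496]
tool_rot: [0.69, 0.724, -0.002, -0.004]
contact_force: [0.2, 0.1, -0.5]
grip_width: 0.0001
gripper_force: 0.0
t 2.3 tcp [ 0.5701 -0.0982  0.0525] shift cm [0.57 0.34 0.05] rz -0.37 F [ 0.2 -0.6  1. ] w 0.0002
```

```bash
python3 -m crank '[{"rx":0,"ry":0,"rz":0,"x":0.8,"y":0.3,"z":0,"gripper":-1},{"rx":0,"ry":0,"rz":0,"x":1.8,"y":0.3,"z":0,"gripper":-1},{"rx":0,"ry":0,"rz":0,"x":2.8,"y":0.3,"z":0,"gripper":-1},{"rx":0,"ry":0,"rz":0,"x":3.8,"y":0.3,"z":0,"gripper":-1},{"rx":0,"ry":0,"rz":0,"x":4.8,"y":0.3,"z":0,"gripper":-1}]'
python3 - <<'E'
from h import *
im=eyes.read_camera("top"); cv2.imwrite("pics/top2.png",im); go(.5732,-.0923,.052)
cv2.imwrite("pics/top2c.png",cv2.resize(im[140:290,235:435],None,fx=3,fy=3))
E
```

```text
time: 2.8
tcp_pos: [0.5726, -0.048, 0.0541]
tool_rot: [0.689, 0.725, 0.0, 0.0]
contact_force: [-1.3, -0.1, -0.1]
grip_width: 0.0002
gripper_force: 0.1
t 2.85 tcp [ 0.5722 -0.0465  0.0538] shift cm [-4.58 -0.13  0.17] rz -0.17 F [ 0.4  0.1 -0. ] w 0.0003
```

View pics/top2c.png

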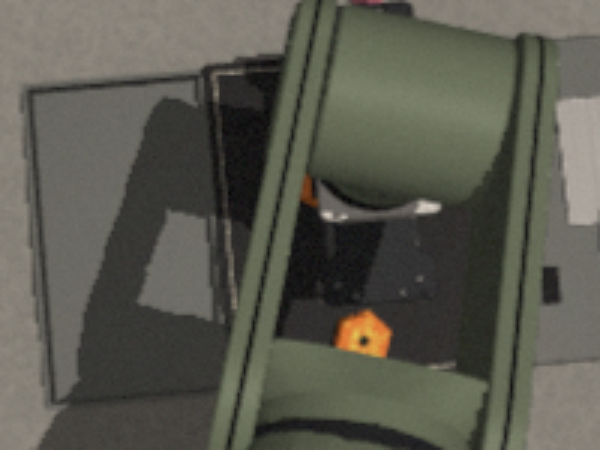

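The arm hides most of the bed from above; only a sliver of the pushed cap shows at crop (308,190). I'll track it in the side camera instead.

```bash
cat >> h.py <<'E'
def side(z=.055,save=None):
    im=eyes.read_camera("side")
    if save: cv2.imwrite(save,im)
    hsv=cv2.cvtColor(im,cv2.COLOR_BGR2HSV); m=cv2.inRange(hsv,(5,170,50),(18,255,255)); m[:180]=0;m[320:]=0;m[:,:205]=0
    n,_,s,c=cv2.connectedComponentsWithStats(m)
    for i in range(1,n):
        if s[i,4]>40: print(c[i].round(),s[i].tolist(),ray("side",*c[i],z)[:2].round(4))
E
python3 - <<'E'
from h import *
side(save="pics/side2.png")
E
```

```text
[384. 213.] [374, 195, 20, 36, 506] [ 0.6505 -0.0689]
[327. 232.] [312, 208, 32, 44, 755] [ 0.5309 -0.0448]
[295. 253.] [283, 240, 25, 27, 502] [ 0.4563 -0.054 ]
```

View pics/side2.png

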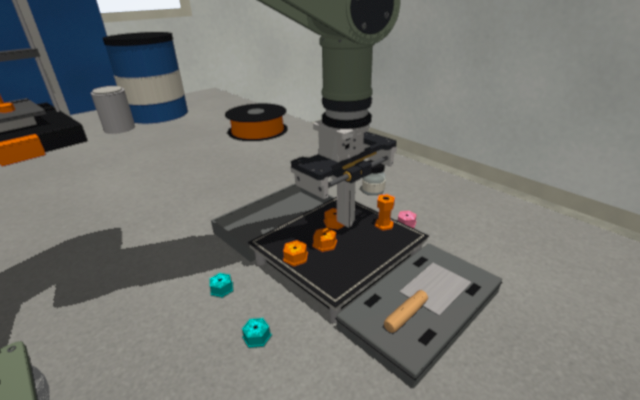

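The fingers stand at about (347,225) in the side view, with the pushed cap ahead of them at (333,217). I'm carrying on with the push.

```bash
python3 -m crank '[{"rx":0,"ry":0,"rz":0,"x":1,"y":0,"z":0.1,"gripper":-1},{"rx":0,"ry":0,"rz":0,"x":2,"y":0,"z":0.1,"gripper":-1},{"rx":0,"ry":0,"rz":0,"x":3,"y":0,"z":0.1,"gripper":-1},{"rx":0,"ry":0,"rz":0,"x":4,"y":0,"z":0.1,"gripper":-1},{"rx":0,"ry":0,"rz":0,"x":5,"y":0,"z":0.1,"gripper":-1}]'
python3 - <<'E'
from h import *
side(save="pics/side3.png"); go(.5656,.055,.052)
for c in caps(): print(c)
E
```

```text
time: 3.4
tcp_pos: [0.5697, 0.0017, 0.0523]
tool_rot: [0.689, 0.724, -0.0, -0.0]
contact_force: [-0.7, 0.1, -0.1]
grip_width: 0.0005
gripper_force: 0.0
[384. 212.] [374, 194, 20, 37, 511] [ 0.6506 -0.0688]
[313. 211.] [307, 200, 18, 20, 212] [0.5586 0.0251]
[324. 239.] [312, 227, 25, 25, 474] [ 0.514  -0.0575]
[295. 253.] [283, 240, 25, 27, 499] [ 0.456  -0.0542]
t 3.45 tcp [0.5694 0.0031 0.0523] shift cm [ 5.2  -0.12  0.03] rz -0.21 F [-0.9  1.5  0.4] w 0.0005
([353.3, 224.4], 145, [0.5154, -0.0485])
([351.6, 253.0], 139, [0.4572, -0.0429])
```

```bash
python3 -m crank '[{"rx":0,"ry":0,"rz":0,"x":1.1,"y":0,"z":0,"gripper":-1},{"rx":0,"ry":0,"rz":0,"x":2.2,"y":0,"z":0,"gripper":-1},{"rx":0,"ry":0,"rz":0,"x":3.3,"y":0,"z":0,"gripper":-1},{"rx":0,"ry":0,"rz":0,"x":4.4,"y":0,"z":0,"gripper":-1},{"rx":0,"ry":0,"rz":0,"x":5.5,"y":0,"z":0,"gripper":-1}]'
python3 - <<'E'
from h import *
side(save="pics/side4.png"); go(.5656,.055,.052)
E
```

```text
time: 4.0
tcp_pos: [0.5671, 0.0567, 0.0524]
tool_rot: [0.689, 0.724, 0.0, -0.0]
contact_force: [-0.3, 0.4, 0.2]
grip_width: 0.0005
gripper_force: 0.0
[384. 212.] [374, 194, 20, 37, 509] [ 0.6507 -0.0688]
[298. 210.] [290, 203, 19, 16, 187] [0.5378 0.0466]
[324. 239.] [312, 227, 25, 25, 475] [ 0.514  -0.0576]
[295. 253.] [283, 240, 25, 27, 500] [ 0.4561 -0.0541]
t 4.05 tcp [0.5668 0.0583 0.0524] shift cm [-0.32 -0.13  0.04] rz -0.19 F [-0.8 -0.1 -0.4] w 0.0003
```

View pics/side4.png

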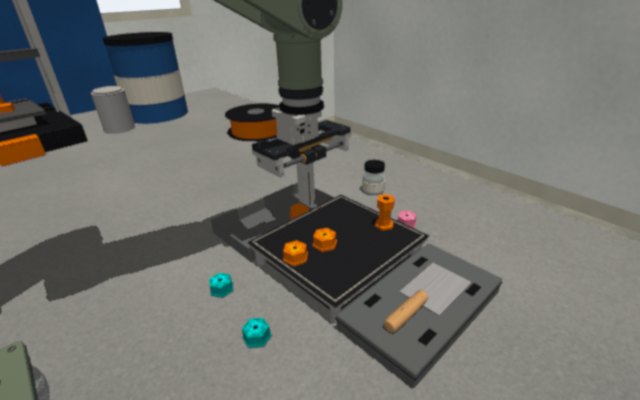

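The cap went over the edge and shows at (298,210), below the bed's rim line. I'm backing off, rising, and crossing to the middle cap.

```bash
python3 -m crank '[{"rx":0,"ry":0,"rz":0,"x":-0.5,"y":0,"z":-2.5,"gripper":-1},{"rx":0,"ry":0,"rz":0,"x":-1.5,"y":0,"z":-6,"gripper":-1},{"rx":0,"ry":0,"rz":0,"x":-6,"y":-2,"z":-6,"gripper":-1},{"rx":0,"ry":0,"rz":0,"x":-10.5,"y":-4,"z":-6,"gripper":-1},{"rx":0,"ry":0,"rz":0,"x":-15.1,"y":-5.8,"z":-6,"gripper":-1}]'
python3 -m crank '[{"rx":0,"ry":0,"rz":0,"x":-0.5,"y":0,"z":0,"gripper":-1},{"rx":0,"ry":0,"rz":0,"x":-0.5,"y":0,"z":0,"gripper":-1}]' | head -2
python3 - <<'E'
from h import *
side(); go(.5168,-.1001,.052)
for c in caps(): print(c)
E
```

```text
time: 4.55
tcp_pos: [0.5162, -0.0989, 0.113]
tool_rot: [0.689, 0.725, 0.0, 0.001]
contact_force: [0.4, 0.5, 0.3]
grip_width: 0.0002
gripper_force: 0.0
time: 4.75
tcp_pos: [0.5169, -0.1041, 0.1126]
[384. 212.] [374, 194, 20, 37, 508] [ 0.6506 -0.0688]
[296. 212.] [288, 206, 19, 14, 169] [0.5321 0.0438]
[324. 240.] [312, 228, 25, 25, 499] [ 0.5137 -0.0581]
[295. 253.] [283, 240, 25, 27, 542] [ 0.4559 -0.0543]
t 4.8 tcp [ 0.5171 -0.1029  0.1125] shift cm [ 0.28 -0.02  6.05] rz -0.34 F [ 0.3  0.3 -0.6] w 0.0004
([368.6, 165.9], 206, [0.6357, -0.0842])
([286.5, 203.7], 250, [0.5618, 0.0877])
([356.3, 224.8], 248, [0.5143, -0.0545])
([353.9, 252.4], 203, [0.4582, -0.0476])
```

Cap A lies in the tray at (286,204), about 35 mm beyond the edge. Now the middle cap: down, then push.

```bash
python3 -m crank '[{"rx":0,"ry":0,"rz":0,"x":0,"y":0,"z":3,"gripper":-1},{"rx":0,"ry":0,"rz":0,"x":0,"y":0,"z":5,"gripper":-1},{"rx":0,"ry":0,"rz":0,"x":0,"y":0,"z":6,"gripper":-1},{"rx":0,"ry":0,"rz":0,"x":0,"y":0,"z":6,"gripper":-1},{"rx":0,"ry":0,"rz":0,"x":1,"y":0,"z":6,"gripper":-1}]'|head -2
python3 -m crank '[{"rx":0,"ry":0,"rz":0,"x":1,"y":0,"z":0,"gripper":-1},{"rx":0,"ry":0,"rz":0,"x":2,"y":0,"z":0,"gripper":-1},{"rx":0,"ry":0,"rz":0,"x":3,"y":0,"z":0,"gripper":-1},{"rx":0,"ry":0,"rz":0,"x":4,"y":0,"z":0,"gripper":-1},{"rx":0,"ry":0,"rz":0,"x":5,"y":0,"z":0,"gripper":-1}]'|head -2
python3 - <<'E'
from h import *
side(); go(.508,.055,.052)
E
```

```text
time: 5.35
tcp_pos: [0.5175, -0.0929, 0.053]
time: 5.85
tcp_pos: [0.5141, -0.0422, 0.0528]
[384. 213.] [374, 195, 20, 36, 509] [ 0.6505 -0.0689]
[297. 212.] [289, 206, 17, 14, 135] [0.5331 0.0418]
[298. 245.] [283, 219, 34, 48, 794] [ 0.4721 -0.0408]
t 5.9 tcp [ 0.5137 -0.0408  0.0526] shift cm [ 9.6  -0.08  0.07] rz -0.21 F [-0.4  0.4  0.2] w 0.0009
```

```bash
python3 -m crank '[{"rx":0,"ry":0,"rz":0,"x":1,"y":0,"z":0,"gripper":-1},{"rx":0,"ry":0,"rz":0,"x":2,"y":0,"z":0,"gripper":-1},{"rx":0,"ry":0,"rz":0,"x":3,"y":0,"z":0,"gripper":-1},{"rx":0,"ry":0,"rz":0,"x":4,"y":0,"z":0,"gripper":-1},{"rx":0,"ry":0,"rz":0,"x":5,"y":0,"z":0,"gripper":-1}]'|head -2
python3 - <<'E'
from h import *
side(); go(.508,.055,.052)
E
```

```text
time: 6.4
tcp_pos: [0.5114, 0.0077, 0.0524]
[384. 213.] [374, 194, 20, 37, 509] [ 0.6506 -0.0688]
[286. 221.] [279, 210, 19, 20, 224] [0.5002 0.0329]
[295. 253.] [283, 240, 25, 27, 499] [ 0.4561 -0.0541]
t 6.45 tcp [0.5111 0.009  0.0523] shift cm [ 4.61 -0.08  0.04] rz -0.22 F [-0.8  0.2  0.1] w 0.0009
```

```bash
python3 -m crank '[{"rx":0,"ry":0,"rz":0,"x":1,"y":0,"z":0,"gripper":-1},{"rx":0,"ry":0,"rz":0,"x":2,"y":0,"z":0,"gripper":-1},{"rx":0,"ry":0,"rz":0,"x":3,"y":0,"z":0,"gripper":-1},{"rx":0,"ry":0,"rz":0,"x":4,"y":0,"z":0,"gripper":-1},{"rx":0,"ry":0,"rz":0,"x":5,"y":0,"z":0,"gripper":-1}]'|head -2
python3 -m crank '[{"rx":0,"ry":0,"rz":0,"x":-0.5,"y":0,"z":-2.5,"gripper":-1},{"rx":0,"ry":0,"rz":0,"x":-1.5,"y":0,"z":-6,"gripper":-1},{"rx":0,"ry":0,"rz":0,"x":-6,"y":-2,"z":-6,"gripper":-1},{"rx":0,"ry":0,"rz":0,"x":-10.5,"y":-4,"z":-6,"gripper":-1},{"rx":0,"ry":0,"rz":0,"x":-15.3,"y":-5.7,"z":-6,"gripper":-1}]'|head -2
python3 - <<'E'
from h import *
side(save="pics/side5.png"); eyes.read_camera("side"); go(.4595,-.0959,.052)
for c in caps(): print(c)
E
```

```text
time: 6.95
tcp_pos: [0.5089, 0.0577, 0.0524]
time: 7.45
tcp_pos: [0.4594, -0.0985, 0.1129]
[384. 213.] [374, 194, 20, 37, 508] [ 0.6505 -0.0688]
[294. 212.] [288, 206, 13, 14, 129] [0.5289 0.0457]
[276. 221.] [267, 214, 19, 17, 213] [0.4862 0.0444]
[295. 253.] [283, 240, 25, 27, 550] [ 0.4561 -0.0538]
t 7.55 tcp [ 0.4589 -0.1025  0.1128] shift cm [0.67 0.09 6.08] rz -0.68 F [0.3 0.4 0.5] w 0.0005
([369.5, 167.1], 259, [0.6332, -0.0859])
([285.7, 215.0], 514, [0.5387, 0.0899])
([355.4, 252.9], 252, [0.4571, -0.0507])
```

The second cap is in the tray beside the first (merged blob, 514 px). Now the third cap.

```bash
python3 -m crank '[{"rx":0,"ry":0,"rz":0,"x":0,"y":0.1,"z":3,"gripper":-1},{"rx":0,"ry":0,"rz":0,"x":0,"y":0.1,"z":5,"gripper":-1},{"rx":0,"ry":0,"rz":0,"x":0,"y":0.1,"z":6,"gripper":-1},{"rx":0,"ry":0,"rz":0,"x":0,"y":0.1,"z":6,"gripper":-1},{"rx":0,"ry":0,"rz":0,"x":1,"y":0.1,"z":6,"gripper":-1}]'|head -2
python3 -m crank '[{"rx":0,"ry":0,"rz":0,"x":1,"y":0,"z":0,"gripper":-1},{"rx":0,"ry":0,"rz":0,"x":2,"y":0,"z":0,"gripper":-1},{"rx":0,"ry":0,"rz":0,"x":3,"y":0,"z":0,"gripper":-1},{"rx":0,"ry":0,"rz":0,"x":4,"y":0,"z":0,"gripper":-1},{"rx":0,"ry":0,"rz":0,"x":5,"y":0,"z":0,"gripper":-1}]'|head -2
python3 - <<'E'
from h import *
side(); go(.451,.052,.052)
E
```

```text
time: 8.1
tcp_pos: [0.4614, -0.0877, 0.053]
time: 8.6
tcp_pos: [0.4581, -0.037, 0.0527]
[384. 213.] [374, 194, 20, 37, 509] [ 0.6505 -0.0688]
[301. 210.] [297, 206, 9, 10, 67] [0.5415 0.0423]
[272. 222.] [267, 214, 10, 17, 125] [0.4802 0.0464]
[273. 245.] [265, 232, 22, 25, 346] [ 0.4429 -0.0128]
t 8.65 tcp [ 0.4576 -0.0358  0.0525] shift cm [ 8.8  -0.21  0.06] rz -0.21 F [ 0.2  1.  -0.7] w 0.0001
```

```bash
python3 -m crank '[{"rx":0,"ry":0,"rz":0,"x":1,"y":-0.1,"z":0,"gripper":-1},{"rx":0,"ry":0,"rz":0,"x":2,"y":-0.1,"z":0,"gripper":-1},{"rx":0,"ry":0,"rz":0,"x":3,"y":-0.1,"z":0,"gripper":-1},{"rx":0,"ry":0,"rz":0,"x":3.5,"y":-0.1,"z":0,"gripper":-1},{"rx":0,"ry":0,"rz":0,"x":3.5,"y":-0.1,"z":0,"gripper":-1}]'|head -2
python3 - <<'E'
from h import *
side(save="pics/side6.png"); go(.451,.052,.052)
im=cv2.imread("pics/side6.png"); cv2.imwrite("pics/side6c.png",cv2.resize(im[170:320,200:400],None,fx=3,fy=3))
E
```

```text
time: 9.15
tcp_pos: [0.4551, -0.0023, 0.0524]
[384. 213.] [374, 195, 20, 36, 508] [ 0.6505 -0.0689]
[296. 212.] [288, 206, 18, 14, 168] [0.5319 0.0439]
[260. 237.] [253, 224, 20, 23, 297] [0.4396 0.0215]
t 9.2 tcp [ 0.4552 -0.0027  0.0524] shift cm [ 5.49 -0.14  0.04] rz -0.22 F [ 0.3 -0.4  0.5] w 0.0003
```

View pics/side6c.png

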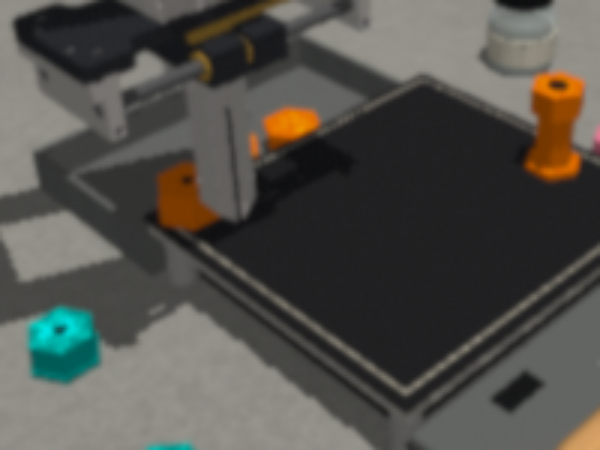

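Crop: the third cap's hole is at (187,180), i.e. pixel (262,230), just ahead of the fingers and near the bed's front edge. I'm checking its lane.

Run:
```python
from h import *
print(ray("side",262.3,230,.065), ray("side",295,245,.065))
im=cv2.imread("pics/side0.png");
```

```text
[0.445543   0.02265568 0.065     ] [ 0.46132216 -0.04825976  0.065     ]
```

The cap has drifted about 8 mm outward, towards the tray's end wall. I'll go round its outer side and nudge it inward first.

```bash
python3 -m crank '[{"rx":0,"ry":0,"rz":0,"x":-2,"y":0,"z":0,"gripper":-1},{"rx":0,"ry":0,"rz":0,"x":-2.5,"y":-2.5,"z":0,"gripper":-1},{"rx":0,"ry":0,"rz":0,"x":-2.5,"y":-5.3,"z":0,"gripper":-1},{"rx":0,"ry":0,"rz":0,"x":0,"y":-5.3,"z":0,"gripper":-1},{"rx":0,"ry":0,"rz":0,"x":2.3,"y":-5.3,"z":0,"gripper":-1}]'|head -2
python3 -m crank '[{"rx":0,"ry":0,"rz":0,"x":0,"y":0.6,"z":0,"gripper":-1},{"rx":0,"ry":0,"rz":0,"x":0,"y":1.2,"z":0,"gripper":-1},{"rx":0,"ry":0,"rz":0,"x":0,"y":1.8,"z":0,"gripper":-1},{"rx":0,"ry":0,"rz":0,"x":0,"y":2.4,"z":0,"gripper":-1},{"rx":0,"ry":0,"rz":0,"x":0,"y":2.7,"z":0,"gripper":-1}]'|head -2
python3 -m crank '[{"rx":0,"ry":0,"rz":0,"x":0,"y":-1,"z":0,"gripper":-1},{"rx":0,"ry":0,"rz":0,"x":0,"y":-2,"z":0,"gripper":-1},{"rx":0,"ry":0,"rz":0,"x":-4,"y":-2,"z":0,"gripper":-1},{"rx":0,"ry":0,"rz":0,"x":-7,"y":-1,"z":-3,"gripper":-1},{"rx":0,"ry":0,"rz":0,"x":-10,"y":0,"z":-6,"gripper":-1}]'|head -2
python3 - <<'E'
from h import *
side(save="pics/side7.png"); go(.451,.052,.052)
for c in caps(): print(c)
E
```

```text
time: 9.7
tcp_pos: [0.4005, 0.017, 0.0524]
time: 10.2
tcp_pos: [0.4292, 0.018, 0.0525]
time: 10.7
tcp_pos: [0.4304, -0.0813, 0.1119]
[384. 212.] [374, 195, 20, 36, 507] [ 0.6506 -0.0688]
[302. 210.] [299, 207, 7, 8, 46] [0.5436 0.0412]
[270. 231.] [260, 214, 22, 30, 427] [0.461  0.0255]
t 10.75 tcp [ 0.4376 -0.0875  0.1185] shift cm [13.92  1.93  6.57] rz -0.38 F [ 4.1 -3.3  2.9] w 0.0005
([369.5, 167.1], 259, [0.6332, -0.0859])
([285.7, 215.0], 513, [0.5387, 0.0898])
([317.9, 252.4], 252, [0.4603, 0.0259])
```

The cap is now at (0.460, 0.026), inward as wanted. I'm going in behind it again.

```bash
python3 -m crank '[{"rx":0,"ry":0,"rz":0,"x":3,"y":1.5,"z":0,"gripper":-1},{"rx":0,"ry":0,"rz":0,"x":6,"y":2.8,"z":0,"gripper":-1},{"rx":0,"ry":0,"rz":0,"x":6,"y":2.8,"z":0,"gripper":-1},{"rx":0,"ry":0,"rz":0,"x":6,"y":2.8,"z":0,"gripper":-1}]'|head -2
python3 - <<'E'
from h import *
go(.4627,-.019,.052)
E
```

```text
time: 11.2
tcp_pos: [0.4562, -0.019, 0.1114]
t 11.2 tcp [ 0.4562 -0.019   0.1114] shift cm [-0.03  0.66  5.94] rz -0.14 F [ 0.7  0.3 -1.1] w 0.0002
```

```bash
python3 -m crank '[{"rx":0,"ry":0,"rz":0,"x":0,"y":0.7,"z":3,"gripper":-1},{"rx":0,"ry":0,"rz":0,"x":0,"y":0.7,"z":5,"gripper":-1},{"rx":0,"ry":0,"rz":0,"x":0,"y":0.7,"z":5.9,"gripper":-1},{"rx":0,"ry":0,"rz":0,"x":0,"y":0.7,"z":5.9,"gripper":-1},{"rx":0,"ry":0,"rz":0,"x":1,"y":0.7,"z":5.9,"gripper":-1}]'|head -2
python3 -m crank '[{"rx":0,"ry":0,"rz":0,"x":1,"y":0,"z":0,"gripper":-1},{"rx":0,"ry":0,"rz":0,"x":2,"y":0,"z":0,"gripper":-1},{"rx":0,"ry":0,"rz":0,"x":3,"y":0,"z":0,"gripper":-1},{"rx":0,"ry":0,"rz":0,"x":4,"y":0,"z":0,"gripper":-1},{"rx":0,"ry":0,"rz":0,"x":4.8,"y":0,"z":0,"gripper":-1}]'|head -2
python3 -m crank '[{"rx":0,"ry":0,"rz":0,"x":0.8,"y":0,"z":0,"gripper":-1},{"rx":0,"ry":0,"rz":0,"x":1.6,"y":0,"z":0,"gripper":-1},{"rx":0,"ry":0,"rz":0,"x":1.6,"y":0,"z":0,"gripper":-1}]'|head -2
python3 - <<'E'
from h import *
side(); go(.4627,-.019,.052)
E
```

```text
time: 11.7
tcp_pos: [0.4648, -0.0104, 0.0539]
time: 12.2
tcp_pos: [0.4622, 0.0395, 0.0537]
time: 12.5
tcp_pos: [0.4612, 0.0552, 0.0534]
[385. 212.] [374, 194, 20, 37, 509] [ 0.6507 -0.0688]
[296. 211.] [289, 206, 17, 14, 154] [0.533  0.0445]
[276. 221.] [268, 214, 18, 16, 198] [0.4869 0.0447]
[258. 233.] [251, 229, 17, 10, 88] [0.4425 0.0329]
t 12.55 tcp [0.4613 0.0547 0.0534] shift cm [-7.37 -0.23  0.14] rz -0.21 F [ 0.3 -0.6 -0.9] w 0.0007
```

Retreat up and back, then check from both cameras.

```bash
python3 -m crank '[{"rx":0,"ry":0,"rz":0,"x":-0.5,"y":0,"z":-3,"gripper":-1},{"rx":0,"ry":0,"rz":0,"x":-1.5,"y":0,"z":-7,"gripper":-1},{"rx":0,"ry":0,"rz":0,"x":-5,"y":0,"z":-10,"gripper":-1},{"rx":0,"ry":0,"rz":0,"x":-10,"y":0,"z":-12,"gripper":-1},{"rx":0,"ry":0,"rz":0,"x":-15,"y":0,"z":-12,"gripper":-1}]'|head -2
python3 -m crank '[{"rx":0,"ry":0,"rz":0,"x":-4,"y":0,"z":0,"gripper":-1},{"rx":0,"ry":0,"rz":0,"x":-8,"y":0,"z":0,"gripper":-1},{"rx":0,"ry":0,"rz":0,"x":-8,"y":0,"z":0,"gripper":-1},{"rx":0,"ry":0,"rz":0,"x":-8,"y":0,"z":0,"gripper":-1}]'|head -2
python3 - <<'E'
from h import *
im=eyes.read_camera("top"); s=eyes.read_camera("side")
for c in caps(im): print(c, ray("top",*c[0],.016)[:2])
cv2.imwrite("pics/end.png",np.hstack([cv2.resize(im[130:290,235:375],None,fx=3,fy=3),cv2.resize(s[170:270,205:305],(330,480))[:480]])[:600,:800])
E
```

```text
time: 13.05
tcp_pos: [0.471, -0.0941, 0.1772]
time: 13.45
tcp_pos: [0.4722, -0.1727, 0.1731]
([369.4, 167.1], 261, [0.6331, -0.0858]) [ 0.63916251 -0.09067348]
([285.6, 215.1], 513, [0.5385, 0.09]) [0.54033722 0.09272219]
([302.7, 252.8], 191, [0.4605, 0.0568]) [0.45906308 0.05819697]
```

View pics/end.png

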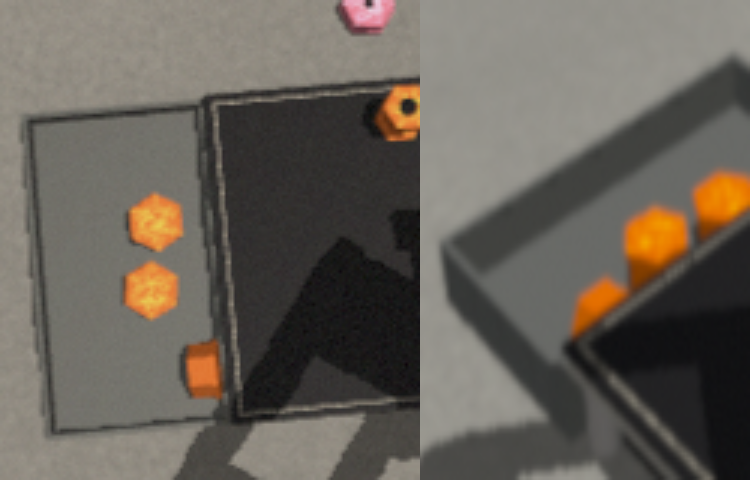

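The view shows two caps lying flat in the tray at (155,222) and (152,290). The third lies on its side at (203,370), inside the near wall. I'll check its height and rest across the two views, then hand in.

Run:
```python
from h import *
for z in (.04,.044,.06): print(z,ray("side",261,228.3,z)[:2].round(4),ray("top",302.7,252.8,z)[:2].round(4))
print(caps())
```

```text
0.04 [0.4645 0.0617] [0.4599 0.0574]
0.044 [0.4616 0.0563] [0.4601 0.0573]
0.06 [0.4502 0.0351] [0.4607 0.0568]
[([369.3, 167.1], 263, [0.6331, -0.0856]), ([285.6, 215.1], 512, [0.5384, 0.0899]), ([302.7, 252.9], 192, [0.4604, 0.0569])]
```

The two views cross at a top height of about 43 mm. The third cap is therefore on the tray floor with its centre at about 22 mm, at rest.

```bash
python3 -c "
from h import *
print(r.finish_job())"
```

```text
the job is handed in; nothing more can be done
None
```

I pushed all three caps into the tray and handed the job in at about 13.6 s; by the camera checks all three are at rest there (one on its side), the column hasn't moved, and I never went near the scraper or the jar, but no verdict came back.

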